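# Clamp a laminated blank in the centre-screw glue press

## Task

Clamp the laminated wooden blank on the green glue press: lay the steel pressure plate flat on top of the blank, its hole over the blank's bore, and let go of it. Then take the black-knobbed press screw out of the wooden block, lower it upright through the plate and down the bore, start its thread in the nut at the bottom without forcing it, and screw it in clockwise until its collar is down snug on the plate. Let go, and leave the spur centre, chuck, gouge and caliper where they are.

Things in the scene. Friction and masses are not known exactly. Their poses are not given: they have to be found in the camera images.
- press: glue press bolted to the bench: green flange 140 mm across, 12 mm thick; green hub 72 mm across up to 44 mm; on the hub an upright laminated wooden blank (pale and dark rings) 64 mm across, from 44 to 134 mm high, that cannot shift. A bore 33 mm in diameter runs down the blank to a brass nut in the hub. Origin: on the bore's axis at bench height, z up
- bore (a point): centre of the bore's mouth, on the blank's top face, 134 mm above the bench
- nut (a point): middle of the upper end of the brass nut's thread, on the bore's axis, 35 mm above the bench: rounded right-hand thread with two starts, 20 mm of travel a turn, 23 mm clear inside. The screw's thread has about 2 mm of play in it up and down and 1.5 mm sideways
- plate: steel pressure plate, a thick flat ring 62 mm across and 12 mm thick with a 33 mm hole, 0.16 to 0.26 kg, lying on the bench at the start. Origin: centre of its underside, z up
- plate_center (a point): centre of the pressure plate, 6 mm above its underside
- screw: press screw, 180 mm long, 0.45 to 0.7 kg, standing upright on its tip in the wooden block at the start. Tapered tip (14 mm across at its end, 20 mm from 7 mm up), thread 28.5 mm across from 10 to 53 mm, shank 26 mm across to 134 mm, steel collar 50 mm across to 142 mm, round black fluted knob 42 mm across to 180 mm, to be held by. Origin: centre of the tip, z up towards the knob
- screw_collar (a point): centre of the underside of the screw's collar, 134 mm from the tip; 146 mm above the bench when fully down on the plate. Set on the nut unstarted, the collar stands 5 to 15 mm above the plate, by the screw's yaw; it then wants about 1/4 to 7/8 turn clockwise, seen from above, to bear on the plate. It sinks as it turns (20 mm a turn) and stays where it is let go
- rack: wooden block 180 x 80 x 60 mm high, fixed to the bench, long side along its x; in its top are two holes 45 mm deep on its long axis: 32 mm wide at x = -48 mm (holds the press screw) and 20 mm wide at x = +48 mm (holds the spur centre). Origin: centre of its underside
- spur_centre: bystander: steel spur drive centre, 94 mm long, 26 mm across its head, standing in the block with its top 109 mm above the bench. Origin: its lower tip
- chuck: bystander: round four-jaw steel lathe chuck, 95 mm across, 72 mm high, standing on the bench. Origin: centre of its underside
- gouge: bystander: turning gouge, pale wooden handle and steel blade, 380 mm long, 32 mm thick, lying on the bench. Origin: underside, near its ferrule; it lies along its y, blade to +y
- caliper: bystander: steel outside caliper, 160 mm long, 90 mm wide, 12 mm high, lying flat on the bench. Origin: its middle, underside
Mind the look-alikes: they are no part of the job. What is shaped like the screw but red is not meant.

How it is judged:
On the way, in this order (a step that is already met when the one before it is completed fails the run):
1. the pressure plate lies flat on the blank, its hole over the bore (within 5 mm), let go of (horizontal distance between plate_center and bore below 0.005 m and z of plate_center in the frame of press between 0.1375 and 0.1425 m and contact force between the fingers and plate below 0.1 N), for 0.2 s.
2. the press screw stands upright in the bore, through the plate, its tip at least 80 mm below the blank's top (horizontal distance between screw and bore below 0.006 m and z of screw in the frame of press below 0.054 m and angle between screw's own z axis and vertical below 0.08 rad), for 0.1 s.
At the end, for the whole second after the job is handed in: the pressure plate lies on the blank within 6 mm of the bore's axis, the screw stands upright in the nut (within 4 mm and 3 degrees of the bore's axis) with its collar down on the plate (gap under 1.8 mm), and both are at rest (horizontal distance between plate_center and bore below 0.006 m and z of plate_center in the frame of press between 0.1375 and 0.1425 m and z of screw_collar in the frame of press between 0.143 and 0.1478 m and horizontal distance between screw and bore below 0.004 m and angle between the z axis of screw and the z axis of press, either way round below 0.05 rad and linear speed of each of screw, plate below 0.01 m/s and angular speed of screw below 0.1 rad/s); the robot touches nothing.
It fails at once if the screw is forced: pressed against the nut or blank with more than 100 N while its collar is still over 2 mm clear of its place on the plate (contact force between screw and press above 100 N and z of screw_collar in the frame of press above 0.148 m).
It fails at once if the spur centre is moved by more than 20 mm (distance of spur_centre from where it was at the start of the episode above 0.02 m).
It fails at once if the chuck is moved by more than 20 mm (distance of chuck from where it was at the start of the episode above 0.02 m).
It fails at once if the gouge is moved by more than 20 mm (distance of gouge from where it was at the start of the episode above 0.02 m).
It fails at once if the caliper is moved by more than 20 mm (distance of caliper from where it was at the start of the episode above 0.02 m).
It also fails if it takes over 72 s, if anything falls off the work surface, if the arm or the gripper's body presses on something with over 40 N, if the wrist force passes 120 N, or if a joint passes its speed limit or range.

## Robot

A 7-joint arm with a two-finger parallel gripper is mounted at the origin on the work surface. World frame = base frame: x ahead of the robot, y to its left, z up, the work surface at z = 0. Lengths are in m, angles in rad, forces in N, time in s.
With the tool pointing down it reaches from about 0.35 to 0.9 m from the base axis. Payload 7.2 kg.
Tool frame: the origin (TCP) lies at the very end of the fingers, on their centre line; the grasp point (between the pads) lies 19 mm behind it; z points along the fingers, y is the line along which they close (so a half turn about z gives the same grasp; the last joint's range is limited). The gripper opens to 85 mm and grips with 20 to 120 N. Pads are 22 mm wide; open, the fingers measure 114 mm over their backs; the gripper's body (76 mm by 85 mm) begins 54 mm behind the grasp point. The pads swing forward as they close: fully open they stand 13 mm farther back than shut.
Start: joints at [-1.339, 0.411, -0.013, 1.596, 0.006, 1.134, -0.082], TCP at [0.185, 0.597, 0.231] pointing down, gripper open.
Joint ranges: [-2.95, 2.95], [-0.29, 1.99], [-1.47, 1.44], [0.14, 2.54], [-1.03, 4.17], [0.13, 1.85], [-2.86, 2.86]. Speed limits (rad/s): [2.39, 2.39, 3.01, 3.01, 3.14, 3.14, 3.14].

## Interface

Orientations are given as a 3x3 rotation matrix whose columns are the frame's x, y, z axes.
In Python, from cell import state, camera, close_job gives the robot as it stands.
- The arm moves only by the tool jog_arm, never from a script. Its argument "rows" is a list of rows, each a list of 2 entries, a list of its own where there are three numbers: the shift along the tool's x, y, z in cm, then the turn, a rotation vector about the tool's x, y, z in degrees. In form: [[[dx, dy, dz], [wx, wy, wz]], ...]. A call has 1 to 12 rows; each row shifts and turns the commanded pose from where the row before left it, along the tool's axes as they then stand; what a row does not reach is not made up. A row lasts 1/10 s, in which the tool goes at most 50 mm and 8.59 degrees, less where a joint would pass 70% of its speed; a pose out of reach is approached as far as the arm can. A call with a gripper value outside its range is refused whole. "gripper" is the opening in per cent of the stroke, from 0 (shut) to 100 (fully open), set as the call begins (left out, the last holds). The fingers move at their own pace and stop on an object; "squeeze" is the grip in N (left out, the last holds). Time passes only in rows, so rows that do not move let the fingers close. It gives the time, the measured TCP pose, the force, the opening and the grip force at its end, in the units of the state.
- state(): the state, without advancing time (a new reading comes with each control period).
- camera(name): name is "side" or "top"; returns a dict with "img" (384x512x3 uint8, red, green, blue), "range_z" (384x512 float32, m along the optical axis (not along the pixel's ray), 0 where there is no reading), "fovy" (degrees; the focal length in pixels is half the picture's height over the tangent of half this angle, whatever the lens; pixels are square), "cx", "cy" (the principal point, pixels), "view" (4x4, takes a point from world to camera coordinates). Camera axes: x right, y down, z forward; pixel columns grow to the right and rows downward; lengths in m; the calibration is good to about 2 mm. A picture is of the moment at which its call begins.
- close_job(): hands the job in; it is judged then, once.
The state is a dict: "time_s": time; "q": joint angles; "dq": joint speeds; "joint_torque": joint torques, N m; "position": TCP position; "eef_rot": TCP orientation; "ft_force": force on the tool from outside, world axes, zero at the start; "wrist_torque": the same for the moment, N m; "width": finger opening in m; "finger_force": force on a finger pad.
Only numpy, scipy, OpenCV 4.12 (cv2) and the standard library are available. Lean on these libraries where they do the work, as an engineer would, in place of code of your own. Each camera call takes 0.05 s, during which the arm holds its last target. There are 200 camera calls.

## Working session

There is one attempt and no reset: what is moved stays moved. The work goes in short steps, Python scripts to look and compute and a tool call to move; the robot and the scene stay as the last step left them, time stands still between calls to the robot, and variables do not carry over. Pictures are saved under pics/ and viewed, at most 10 in all, crops included, and the job is handed in when it is done.

Besides the shell and the picture viewer there is one more tool, called after "Call:" in YAML: its name, and indented under it one key for each argument. jog_arm: Moves the arm, as the interface text tells. Its arguments: {"type":"object","properties":{"rows":{"type":"array"},"gripper":{"type":"number"},"squeeze":{"type":"number"}},"required":["rows"]}

```bash
mkdir -p pics; ls; cat > h.py <<'E'
import numpy as np, cv2
from cell import state, camera
def f(c): return 192/np.tan(np.radians(c["fovy"])/2)
def pts(c):
    z=c["range_z"]; v,u=np.mgrid[0:384,0:512]; k=f(c)
    P=np.stack([(u-c["cx"])*z/k,(v-c["cy"])*z/k,z],-1)
    V=np.array(c["view"]); 
    W=(P-V[:3,3])@V[:3,:3]
    W[z==0]=np.nan
    return W
E
python3 - <<'E'
from h import *
for n in("side","top"):
    c=camera(n); np.savez("%s0.npz"%n,**c)
    cv2.imwrite("pics/%s0.png"%n,cv2.resize(c["img"][:,:,::-1],(800,600),interpolation=cv2.INTER_CUBIC))
    V=np.array(c["view"]); print(n,c["fovy"],c["cx"],c["cy"],np.round(-V[:3,:3].T@V[:3,3],3),V[:3,:3].round(2).tolist())
s=state();print(s)
E
```

```text
pics
side 57.87302824986059 253.93324163346514 195.5933352986292 [ 0.381 -0.526  0.623] [[0.92, -0.38, -0.0], [-0.26, -0.62, -0.74], [0.28, 0.68, -0.68]]
top 55.70243618699102 255.7010528524355 191.81071248484304 [ 0.366 -0.03   1.089] [[0.14, -0.99, 0.0], [-0.97, -0.14, -0.21], [0.21, 0.02, -0.98]]
{'time_s': 0.1, 'q': array([-1.33918475,  0.4118441 , -0.01268653,  1.59701877,  0.00557063,
        1.13426712, -0.08223788]), 'dq': array([ 0.00059827, -0.00200302, -0.00046626, -0.00252558, -0.00012278,
       -0.00193273,  0.00175176]), 'joint_torque': array([ 2.78714084e-03, -6.01828551e+01,  6.83947429e-01, -3.00086725e+01,
        1.39624599e-02,  6.51610637e-03, -1.17308701e-05]), 'position': array([0.18449272, 0.59665964, 0.2304983 ]), 'eef_rot': array([[-9.55377646e-01,  2.95386909e-01, -3.57060492e-04],
       [ 2.95387111e-01,  9.55376536e-01, -1.45908735e-03],
       [-8.98680850e-05, -1.49945050e-03, -9.99998872e-01]]), 'ft_force': array([ 0.05859596, -0.00589243, -0.43276308]), 'wrist_torque': array([-0.00568097, -0.00841903,  0.0184764 ]), 'finger_force': 0.0, 'width': 0.0855355332136326}
```

View pics/side0.png

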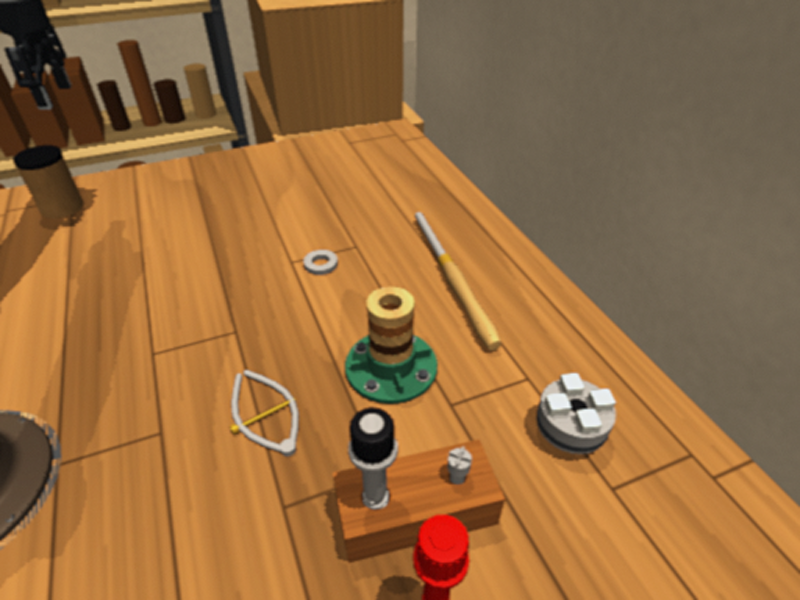

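View pics/top0.png

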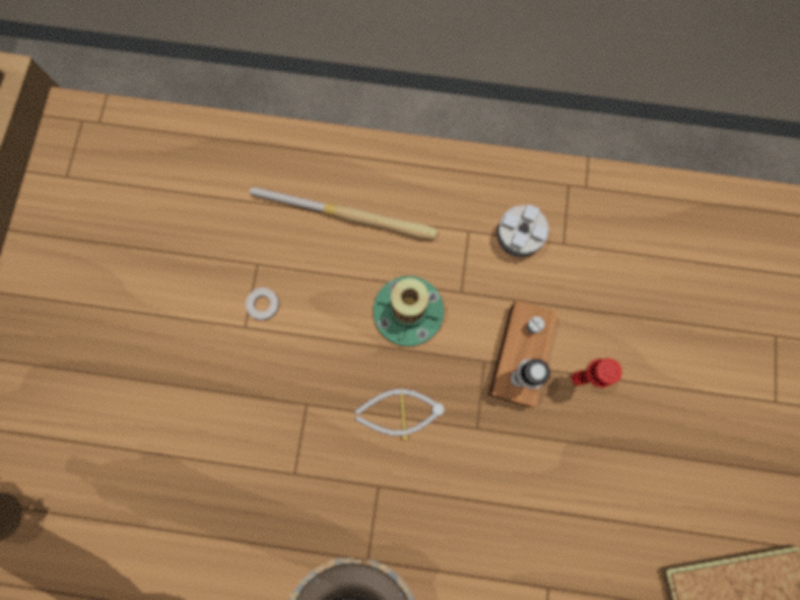

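Side view: the plate is at (320,262), press (390,345), black-knobbed screw (372,440), spur centre (458,465) and chuck (577,412). Top view: the plate is at (262,304), blank (409,298), black screw (534,374). The screw candidates are the black knob in the block at side (372,440) and the red one on the bench at side (442,550). The black one fits, because it stands in the wooden block. I'll confirm it in a crop and measure.

```bash
python3 - <<'E'
from h import *
from scipy.optimize import least_squares
def circ(p):
    r=least_squares(lambda x:np.hypot(p[:,0]-x[0],p[:,1]-x[1])-x[2],[*p[:,:2].mean(0),.02],loss='soft_l1',f_scale=.001).x
    return r
for n in("side","top"):
    c=dict(np.load(n+"0.npz")); W=pts(c); s=800/512
    print(n)
    for nm,(u,v) in {"plate":(320,262) if n=="side" else (262,304),"press":(390,308) if n=="side" else (409,298),"screw":(372,425) if n=="side" else (534,374)}.items():
        u/=s;v/=s;h=18
        B=W[int(v)-h:int(v)+h,int(u)-h:int(u)+h].reshape(-1,3); I=c["img"][int(v)-h:int(v)+h,int(u)-h:int(u)+h].reshape(-1,3)
        zr={"plate":(.008,.017),"press":(.128,.140),"screw":(.188,.2)}[nm]
        m=(B[:,2]>zr[0])&(B[:,2]<zr[1]); p=B[m]
        (cx,cy),r=cv2.minEnclosingCircle((p[:,:2]*1000).astype(np.float32))
        print(nm,len(p),"z med",np.median(p[:,2]).round(4),"mean",p.mean(0).round(4),"mec",round(cx,1),round(cy,1),round(r,1),"box",((p.min(0)+p.max(0))/2).round(4),(p.max(0)-p.min(0)).round(4), "zmax",np.nanmax(B[:,2]).round(3))
    # bench z
    print("bench",np.nanmedian(W[200:260,100:140,2]))
a=np.load("side0.npz")["img"][240:384,190:340,::-1]
b=np.load("side0.npz")["img"][140:284,180:330,::-1]
cv2.imwrite("pics/crop.png",cv2.resize(np.hstack([a]),None,fx=4,fy=4,interpolation=cv2.INTER_CUBIC))
# rack top
for n in("side","top"):
    c=dict(np.load(n+"0.npz")); W=pts(c); I=c["img"].astype(int)
    m=(abs(W[...,2]-.06)<.006)&(W[...,0]<.62)&(W[...,0]>0.2)&(I[...,0]>I[...,2]+30)
    p=(W[m][:,:2]*1000).astype(np.float32);print(len(p),np.median(p,0),cv2.minAreaRect(p))
E
```

```text
side
plate 185 z med 0.0113 mean [0.5503 0.2603 0.0112] mec 551.0 262.5 31.5 box [0.5506 0.2625 0.0112] [0.0607 0.0628 0.0064] zmax 0.014
press 436 z med 0.1331 mean [ 0.5766 -0.0233  0.1328] mec 577.0 -19.9 33.3 box [ 0.5771 -0.0207  0.1317] [0.0625 0.0643 0.0073] zmax 0.135
screw 570 z med 0.1943 mean [ 0.4719 -0.2392  0.194 ] mec 472.7 -236.7 21.4 box [ 0.4728 -0.237   0.1926] [0.0426 0.0418 0.0088] zmax 0.197
bench -0.0005175448833319125
top
plate 229 z med 0.0118 mean [0.5515 0.2624 0.0118] mec 552.0 262.6 30.9 box [0.5522 0.2626 0.0121] [0.0602 0.0617 0.0078] zmax 0.016
press 327 z med 0.1334 mean [ 0.5778 -0.0203  0.1335] mec 578.5 -20.3 32.1 box [ 0.5784 -0.0202  0.1333] [0.0633 0.0628 0.0103] zmax 0.138
screw 234 z med 0.1945 mean [ 0.473  -0.2354  0.1945] mec 473.7 -236.0 21.4 box [ 0.4734 -0.2356  0.1939] [0.0412 0.0393 0.0119] zmax 0.2
bench -0.00022443084488045877
3814 [ 519.85583 -250.44174] ((460.7359313964844, 454.26898193359375), (216.72752380371094, 1636.5482177734375), 5.8132171630859375)
1380 [ 531.188   -235.12253] ((515.1900634765625, -179.34017944335938), (190.6457061767578, 328.676513671875), 5.688684940338135)
```

View pics/crop.png

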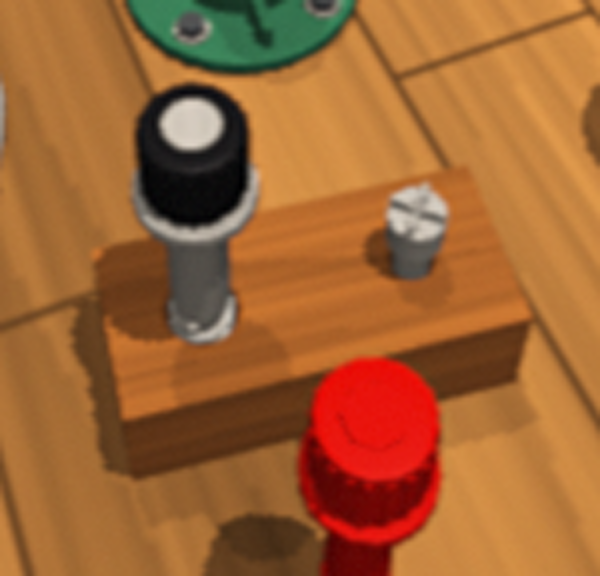

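The crop confirms it: the black-knobbed screw stands in the block's left hole at crop (195,200), the spur centre is at (415,230), and the red look-alike at (370,460) stands on the bench. I'll go to the plate now.

Call:
jog_arm:
  rows:
    - [[0,0,0],[0,0,-8.58]]
    - [[0,0,0],[0,0,-8.58]]
    - [[-3.67,-3.34,0],[0,0,0]]
    - [[-3.67,-3.34,0],[0,0,0]]
    - [[-3.67,-3.34,0],[0,0,0]]
    - [[-3.67,-3.34,0],[0,0,0]]
    - [[-3.67,-3.34,0],[0,0,0]]
    - [[-3.67,-3.34,0],[0,0,0]]
    - [[-3.67,-3.34,0],[0,0,0]]
    - [[-3.67,-3.34,0],[0,0,0]]
    - [[-3.67,-3.34,0],[0,0,0]]
    - [[-3.67,-3.34,0],[0,0,0]]
  gripper: 79
  squeeze: 60

```text
time_s: 1.3
position: [0.5526, 0.2614, 0.2311]
eef_rot: [[-1.0, 0.0, -0.0], [0.0, 1.0, -0.0], [0.0, -0.0, -1.0]]
ft_force: [-0.4, 0.2, 0.1]
width: 0.0675
finger_force: 0.0
```

Call:
jog_arm:
  rows:
    - [[0,0,4],[0,0,0]]
    - [[0,0,4],[0,0,0]]
    - [[0,0,4],[0,0,0]]
    - [[0,0,4],[0,0,0]]
    - [[0,0,0],[0,0,0]]
    - [[0,0,0],[0,0,0]]

```text
time_s: 1.9
position: [0.5513, 0.2628, 0.0713]
eef_rot: [[-1.0, 0.0, -0.001], [0.0, 1.0, -0.001], [0.001, -0.001, -1.0]]
ft_force: [0.3, 0.0, 0.9]
width: 0.0672
finger_force: 0.0
```

Call:
jog_arm:
  rows:
    - [[0,0,2.5],[0,0,0]]
    - [[0,0,2.0],[0,0,0]]
    - [[0,0,1.0],[0,0,0]]
    - [[0,0,0.8],[0,0,0]]
    - [[0,0,0],[0,0,0]]
    - [[0,0,0],[0,0,0]]

```text
time_s: 2.5
position: [0.5522, 0.2634, 0.0094]
eef_rot: [[-1.0, 0.0, 0.001], [0.0, 1.0, 0.001], [-0.001, 0.001, -1.0]]
ft_force: [0.5, -0.5, -0.5]
width: 0.0674
finger_force: 0.0
```

```bash
python3 - <<'E'
from h import *
c=camera("side"); V=np.array(c["view"]); k=f(c)
p=V[:3,:3]@[.5515,.2625,.02]+V[:3,3]; u=int(c["cx"]+k*p[0]/p[2]);v=int(c["cy"]+k*p[1]/p[2])
cv2.imwrite("pics/g1.png",cv2.resize(c["img"][v-45:v+35,u-50:u+50,::-1],None,fx=6,fy=6,interpolation=cv2.INTER_CUBIC))
s=state();print(u,v,s["position"],s["ft_force"])
E
```

```text
204 163 [0.55223178 0.26339177 0.00944078] [ 0.14638242  0.07477886 -0.00039762]
```

View pics/g1.png

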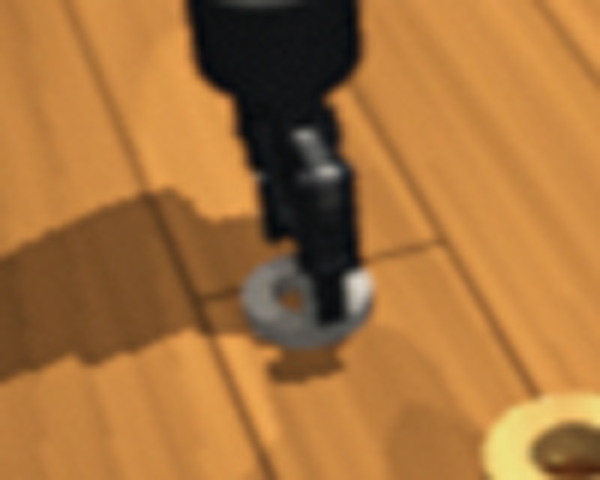

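The near fingertip, at (330,320), is still around the plate's top edge (plate centre about (307,300)). I'll go lower.

Call:
jog_arm:
  rows:
    - [[0,0,0.4],[0,0,0]]
    - [[0,0,0],[0,0,0]]
    - [[0,0,0.2],[0,0,0]]
    - [[0,0,0],[0,0,0]]
    - [[0,0,0],[0,0,0]]

```text
time_s: 3.05
position: [0.5514, 0.263, 0.0022]
eef_rot: [[-1.0, 0.0, -0.0], [0.0, 1.0, -0.0], [0.0, -0.0, -1.0]]
ft_force: [-0.1, -0.2, 0.0]
width: 0.0672
finger_force: 0.0
```

Call:
jog_arm:
  rows:
    - [[0,0,0.2],[0,0,0]]
    - [[0,0,0],[0,0,0]]
    - [[0,0,0],[0,0,0]]

```text
time_s: 3.35
position: [0.5514, 0.263, 0.0002]
eef_rot: [[-1.0, 0.0, -0.0], [0.0, 1.0, -0.0], [0.0, -0.0, -1.0]]
ft_force: [-0.4, -0.0, 0.1]
width: 0.0674
finger_force: 0.0
```

Call:
jog_arm:
  rows:
    - [[0,0,0.15],[0,0,0]]
    - [[0,0,0],[0,0,0]]
    - [[0,0,0],[0,0,0]]

```text
time_s: 3.65
position: [0.5515, 0.263, -0.0013]
eef_rot: [[-1.0, 0.0, -0.0], [0.0, 1.0, -0.0], [0.0, -0.0, -1.0]]
ft_force: [-0.6, -1.5, 0.6]
width: 0.0677
finger_force: 0.0
```

Call:
jog_arm:
  rows:
    - [[0,0,0],[0,0,0]]
    - [[0,0,0],[0,0,0]]
    - [[0,0,0],[0,0,0]]
    - [[0,0,0],[0,0,0]]
    - [[0,0,0],[0,0,0]]
  gripper: 50
  squeeze: 50

```text
time_s: 4.15
position: [0.5515, 0.263, -0.0006]
eef_rot: [[-1.0, 0.0, 0.0], [0.0, 1.0, 0.0], [-0.0, 0.0, -1.0]]
ft_force: [-2.6, -0.5, 6.7]
width: 0.0598
finger_force: 53.3
```

Call:
jog_arm:
  rows:
    - [[0,0,-0.5],[0,0,0]]
    - [[0,0,-1.5],[0,0,0]]
    - [[0,0,-2],[0,0,0]]
    - [[0,0,-2],[0,0,0]]
    - [[0,0,0],[0,0,0]]

```text
time_s: 4.65
position: [0.5535, 0.264, 0.0624]
eef_rot: [[-1.0, 0.0, 0.005], [0.0, 1.0, 0.003], [-0.005, 0.003, -1.0]]
ft_force: [-0.7, 0.4, -2.6]
width: 0.0598
finger_force: 54.5
```

```bash
python3 - <<'E'
from h import *
for n in("side","top"):
    c=camera(n); V=np.array(c["view"]); k=f(c)
    p=V[:3,:3]@[.5515,.2625,.07]+V[:3,3]; u=int(c["cx"]+k*p[0]/p[2]);v=int(c["cy"]+k*p[1]/p[2])
    if n=="side": cv2.imwrite("pics/g2.png",cv2.resize(c["img"][v-45:v+35,u-50:u+50,::-1],None,fx=6,fy=6,interpolation=cv2.INTER_CUBIC))
s=state();print(s["position"],s["ft_force"],s["width"])
E
```

```text
[0.55175512 0.26321124 0.05947896] [ 0.37567252  0.34561517 -1.97485011] 0.059631984059833436
```

View pics/g2.png

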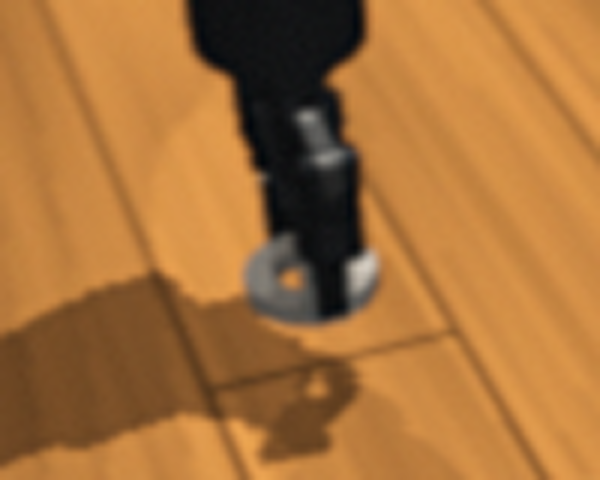

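The plate is held level, with its centre at about (312,283) and clear of the bench. I'll carry it over the blank.

Call:
jog_arm:
  rows:
    - [[0,0,-3.5],[0,0,0]]
    - [[0,0,-3.5],[0,0,0]]
    - [[0,0,-3.5],[0,0,0]]
    - [[0,0,-2.5],[0,0,0]]
    - [[-0.33,-3.54,0],[0,0,0]]
    - [[-0.33,-3.54,0],[0,0,0]]
    - [[-0.33,-3.54,0],[0,0,0]]
    - [[-0.33,-3.54,0],[0,0,0]]
    - [[-0.33,-3.54,0],[0,0,0]]
    - [[-0.33,-3.54,0],[0,0,0]]
    - [[-0.33,-3.54,0],[0,0,0]]
    - [[-0.33,-3.54,0],[0,0,0]]

```text
time_s: 5.95
position: [0.5771, -0.0216, 0.1876]
eef_rot: [[-1.0, 0.0, -0.002], [0.0, 1.0, -0.0], [0.002, -0.0, -1.0]]
ft_force: [0.3, 0.1, -1.6]
width: 0.0599
finger_force: 55.2
```

Call:
jog_arm:
  rows:
    - [[0,0,2],[0,0,0]]
    - [[0,0,1],[0,0,0]]
    - [[0,0,0],[0,0,0]]
    - [[0,0,0],[0,0,0]]

```text
time_s: 6.35
position: [0.5775, -0.0189, 0.1583]
eef_rot: [[-1.0, -0.002, -0.001], [-0.002, 1.0, 0.0], [0.001, 0.0, -1.0]]
ft_force: [0.3, 0.3, -2.0]
width: 0.0599
finger_force: 55.2
```

```bash
python3 - <<'E'
from h import *
s=state();print(s["position"],s["ft_force"],s["width"])
t=s["position"]
im=[]
for n in("side","top"):
    c=camera(n); W=pts(c)
    m=(abs(W[...,0]-t[0])<.045)&(abs(W[...,1]-t[1])<.045)&(abs(W[...,2]-t[2]-.012)<.006)
    I=c["img"].astype(int).sum(-1); p=W[m&(I>200)]
    print(n,len(p),np.median(p[:,2]),((p.min(0)+p.max(0))/2).round(4),(p.max(0)-p.min(0)).round(4),
     cv2.minEnclosingCircle((p[:,:2]*1000).astype(np.float32)))
    V=np.array(c["view"]); k=f(c)
    p=V[:3,:3]@t+V[:3,3]; u=int(c["cx"]+k*p[0]/p[2]);v=int(c["cy"]+k*p[1]/p[2])
    im.append(cv2.resize(c["img"][v-50:v+50,u-35:u+35,::-1],None,fx=5.6,fy=5.6,interpolation=cv2.INTER_CUBIC))
cv2.imwrite("pics/p1.png",np.hstack(im))
E
```

```text
[ 0.57753754 -0.01890204  0.15834252] [ 0.34036163  0.31727321 -1.97168636] 0.05991498136258848
side 238 0.16996121574011355 [ 0.5742 -0.0177  0.1704] [0.0555 0.0758 0.0118] ((576.8698120117188, -17.681123733520508), 39.16978073120117)
  return _methods._mean(a, axis=axis, dtype=dtype,
  ret = ret.dtype.type(ret / rcount)
Traceback (most recent call last):
ValueError: zero-size array to reduction operation minimum which has no identity
```

Call:
jog_arm:
  rows:
    - [[0,-0.12,1.2],[0,0,0]]
    - [[0,0,0.6],[0,0,0]]
    - [[0,0,0.3],[0,0,0]]
    - [[0,0,0.1],[0,0,0]]
    - [[0,0,0],[0,0,0]]
    - [[0,0,0],[0,0,0]]

```text
time_s: 7.05
position: [0.578, -0.0214, 0.137]
eef_rot: [[-1.0, 0.0, 0.0], [0.0, 1.0, 0.0], [-0.0, 0.0, -1.0]]
ft_force: [0.4, -0.1, -1.1]
width: 0.0601
finger_force: 55.2
```

Call:
jog_arm:
  rows:
    - [[0,0,0.1],[0,0,0]]
    - [[0,0,0],[0,0,0]]
    - [[0,0,0.1],[0,0,0]]
    - [[0,0,0],[0,0,0]]
    - [[0,0,0],[0,0,0]]

```text
time_s: 7.55
position: [0.5778, -0.0214, 0.1348]
eef_rot: [[-1.0, 0.0, -0.0], [0.0, 1.0, 0.0], [0.0, 0.0, -1.0]]
ft_force: [0.4, 0.3, -1.7]
width: 0.0598
finger_force: 55.2
```

Call:
jog_arm:
  rows:
    - [[0,0.1,0.05],[0,0,0]]
    - [[0,0,0.05],[0,0,0]]
    - [[0,0,0],[0,0,0]]
    - [[0,0,0],[0,0,0]]

```text
time_s: 7.95
position: [0.5778, -0.0204, 0.1337]
eef_rot: [[-1.0, 0.0, -0.0], [0.0, 1.0, 0.0], [0.0, 0.0, -1.0]]
ft_force: [0.3, 0.1, -0.4]
width: 0.0595
finger_force: 55.2
```

Call:
jog_arm:
  rows:
    - [[0,0,0.03],[0,0,0]]
    - [[0,0,0],[0,0,0]]
    - [[0,0,0],[0,0,0]]

```text
time_s: 8.25
position: [0.5778, -0.0204, 0.1335]
eef_rot: [[-1.0, 0.0, 0.0], [0.0, 1.0, 0.0], [-0.0, 0.0, -1.0]]
ft_force: [-0.1, -0.0, -0.7]
width: 0.0595
finger_force: 55.2
```

Call:
jog_arm:
  rows:
    - [[0,0,0],[0,0,0]]
    - [[0,0,0],[0,0,0]]
    - [[0,0,0],[0,0,0]]
    - [[0,0,-0.5],[0,0,0]]
    - [[0,0,-2],[0,0,0]]
    - [[0,0,-4],[0,0,0]]
    - [[0,0,-4],[0,0,0]]
  gripper: 85

```text
time_s: 8.95
position: [0.5773, -0.0205, 0.2396]
eef_rot: [[-1.0, 0.0, -0.001], [0.0, 1.0, -0.0], [0.001, -0.0, -1.0]]
ft_force: [0.1, -0.3, 0.6]
width: 0.0727
finger_force: 0.0
```

Call:
jog_arm:
  rows:
    - [[1,-2.2,-3],[0,0,0]]
    - [[1,-2.2,0],[0,0,0]]
    - [[1,-2.2,0],[0,0,0]]
    - [[1,-2.2,0],[0,0,0]]
    - [[1,-2.2,0],[0,0,0]]
    - [[1,-2.2,0],[0,0,0]]
    - [[1,-2.2,0],[0,0,0]]
    - [[1,-2.2,0],[0,0,0]]
    - [[1,-2.2,0],[0,0,0]]
    - [[1.48,-1.8,0],[0,0,0]]
    - [[0,0,0],[0,0,0]]
    - [[0,0,0],[0,0,0]]
  gripper: 75

```text
time_s: 10.15
position: [0.473, -0.2364, 0.269]
eef_rot: [[-1.0, 0.001, 0.001], [0.001, 1.0, 0.0], [-0.001, 0.0, -1.0]]
ft_force: [-0.4, 0.7, -0.3]
width: 0.0639
finger_force: 0.0
```

```bash
python3 - <<'E'
from h import *
s=state();print(s["position"],s["q"].round(3),s["width"])
im=[]
for n in("side","top"):
    c=camera(n); W=pts(c); np.savez(n+"1.npz",**c)
    for nm,ctr,z in(("plate",(.5778,-.0204),.146),):
        m=(np.hypot(W[...,0]-ctr[0],W[...,1]-ctr[1])<.045)&(abs(W[...,2]-z)<.0055)
        p=W[m]; print(n,nm,len(p),np.median(p[:,2]),((p.min(0)+p.max(0))/2).round(4),(p.max(0)-p.min(0)).round(4),cv2.minEnclosingCircle((p[:,:2]*1000).astype(np.float32)))
    V=np.array(c["view"]); k=f(c)
    p=V[:3,:3]@[.5778,-.0204,.14]+V[:3,3]; u=int(c["cx"]+k*p[0]/p[2]);v=int(c["cy"]+k*p[1]/p[2])
    im.append(cv2.resize(c["img"][v-40:v+40,u-40:u+40,::-1],None,fx=5,fy=5,interpolation=cv2.INTER_CUBIC))
cv2.imwrite("pics/p2.png",np.hstack(im))
E
```

```text
[ 0.47295757 -0.23643256  0.26896937] [ 0.095  0.213  0.331  1.797 -0.076  1.143  2.02 ] 0.06390844628175625
side plate 136 0.1452717678768224 [ 0.5926 -0.0247  0.1445] [0.0288 0.0539 0.0079] ((587.117431640625, -24.67479705810547), 28.377483367919922)
top plate 300 0.14552324799454877 [ 0.578  -0.0205  0.1458] [0.0597 0.0602 0.0104] ((578.2614135742188, -20.34931182861328), 30.936595916748047)
```

View pics/p2.png

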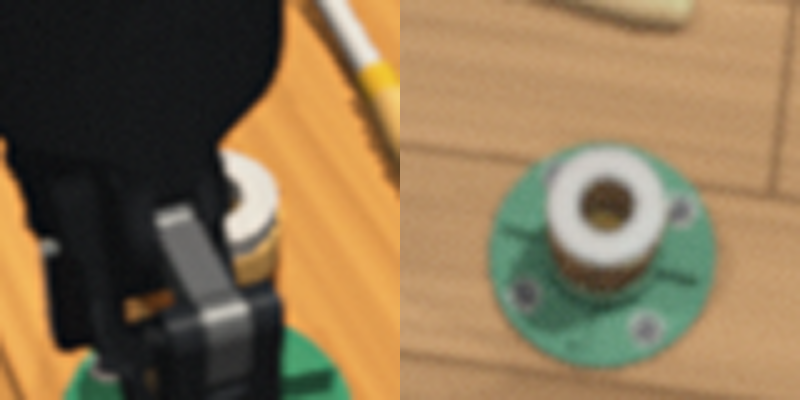

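The plate lies flat and concentric on the blank: in the right half, the hole is at (607,203), at the centre of the ring. Measured centre is (578,−20) mm. Next is the screw.

Call:
jog_arm:
  rows:
    - [[0,0,3],[0,0,0]]
    - [[0,0,3],[0,0,0]]
    - [[0,0,2.5],[0,0,0]]
    - [[0,0,1.2],[0,0,0]]
    - [[0,0,0.8],[0,0,0]]
    - [[0,0,0.2],[0,0,0]]
    - [[0,0,0],[0,0,0]]
    - [[0,0,0],[0,0,0]]

```text
time_s: 11.05
position: [0.4736, -0.2366, 0.1624]
eef_rot: [[-1.0, 0.0, 0.002], [0.0, 1.0, -0.0], [-0.002, -0.0, -1.0]]
ft_force: [-0.3, 0.3, -0.4]
width: 0.064
finger_force: 0.0
```

Call:
jog_arm:
  rows:
    - [[0,0,0],[0,0,0]]
    - [[0,0,0],[0,0,0]]
    - [[0,0,0],[0,0,0]]
    - [[0,0,0],[0,0,0]]
    - [[0,0,0],[0,0,0]]
    - [[0,0,0],[0,0,0]]
  gripper: 20
  squeeze: 90

```text
time_s: 11.65
position: [0.4736, -0.2366, 0.1626]
eef_rot: [[-1.0, 0.0, 0.002], [0.0, 1.0, -0.0], [-0.002, -0.0, -1.0]]
ft_force: [0.1, 0.4, 6.3]
width: 0.0401
finger_force: 90.0
```

Call:
jog_arm:
  rows:
    - [[0,0,-0.5],[0,0,0]]
    - [[0,0,-1.5],[0,0,0]]
    - [[0,0,-2],[0,0,0]]
    - [[0,0,-2],[0,0,0]]
    - [[0,0,-3],[0,0,0]]
    - [[0,0,-3],[0,0,0]]
    - [[0,0,-3],[0,0,0]]
    - [[0,0,-2],[0,0,0]]
    - [[0,0,0],[0,0,0]]
    - [[0,0,0],[0,0,0]]

```text
time_s: 12.65
position: [0.4724, -0.2361, 0.3306]
eef_rot: [[-1.0, 0.0, -0.001], [0.0, 1.0, 0.0], [0.001, 0.0, -1.0]]
ft_force: [-0.3, -0.0, -5.0]
width: 0.04
finger_force: 91.4
```

```bash
cat > tilt.py <<'E'
from h import *
s=state();t=s["position"];print(t,s["ft_force"],s["width"],s["q"].round(3))
# shank axis: project candidate axis; find shank silhouette centres in each row
for n in("side","top"):
    c=camera(n); W=pts(c)
    d=np.hypot(W[...,0]-t[0],W[...,1]-t[1])
    m=(d<.03)&(W[...,2]<t[2]-.016)&(W[...,2]>t[2]-.145)
    p=W[m]; h=t[2]-p[:,2]
    for a in np.arange(.02,.145,.015):
        q=p[(h>a)&(h<a+.015)]
        if len(q)>12:
            # visible surface: project onto camera's horizontal perp direction, take mid extent; and nearest point + radius along view
            V=np.array(c["view"]); C=-V[:3,:3].T@V[:3,3]; e=(q[:,:2].mean(0)-C[:2]); e/=np.linalg.norm(e); pp=np.array([-e[1],e[0]])
            l=(q[:,:2]-t[:2])@pp; w=(q[:,:2]-t[:2])@e
            print(n,"h%.3f"%a,len(q),"lat mid %.4f wid %.4f near %.4f"%((l.min()+l.max())/2,np.ptp(l),np.percentile(w,10)),"perp",pp.round(2))
E
python3 tilt.py; python3 - <<'E'
from h import *
t=state()["position"]; im=[]
for n in("side","top"):
    c=camera(n);V=np.array(c["view"]); k=f(c)
    p=V[:3,:3]@(t-[0,0,.06])+V[:3,3]; u=int(c["cx"]+k*p[0]/p[2]);v=int(c["cy"]+k*p[1]/p[2])
    u0=max(u-40,0);v0=max(0,v-55);print(u,v); im.append(cv2.resize(c["img"][v0:v0+110,u0:u0+75,::-1],(375,550),interpolation=cv2.INTER_CUBIC))
cv2.imwrite("pics/s1.png",np.hstack(im))
E
```

```text
[ 0.4724453  -0.2361256   0.33059787] [-0.27242745 -0.02913422 -5.01824349] 0.03998282105136294 [ 0.082  0.169  0.339  1.703 -0.059  1.281  2.005]
side h0.020 71 lat mid 0.0008 wid 0.0241 near -0.0126 perp [-0.95  0.3 ]
side h0.035 148 lat mid 0.0011 wid 0.0246 near -0.0126 perp [-0.95  0.3 ]
side h0.050 144 lat mid 0.0004 wid 0.0254 near -0.0126 perp [-0.95  0.3 ]
side h0.065 136 lat mid 0.0007 wid 0.0253 near -0.0124 perp [-0.95  0.3 ]
side h0.080 103 lat mid 0.0009 wid 0.0251 near -0.0124 perp [-0.95  0.3 ]
side h0.095 153 lat mid 0.0007 wid 0.0275 near -0.0123 perp [-0.95  0.3 ]
side h0.110 116 lat mid 0.0004 wid 0.0263 near -0.0129 perp [-0.95  0.31]
side h0.125 94 lat mid 0.0009 wid 0.0264 near -0.0132 perp [-0.95  0.3 ]
top h0.065 17 lat mid -0.0011 wid 0.0208 near -0.0130 perp [0.89 0.46]
top h0.095 24 lat mid -0.0014 wid 0.0250 near -0.0135 perp [0.89 0.45]
top h0.110 19 lat mid 0.0013 wid 0.0215 near -0.0135 perp [0.89 0.46]
top h0.125 13 lat mid -0.0017 wid 0.0236 near -0.0140 perp [0.89 0.45]
234 237
351 234
```

View pics/s1.png

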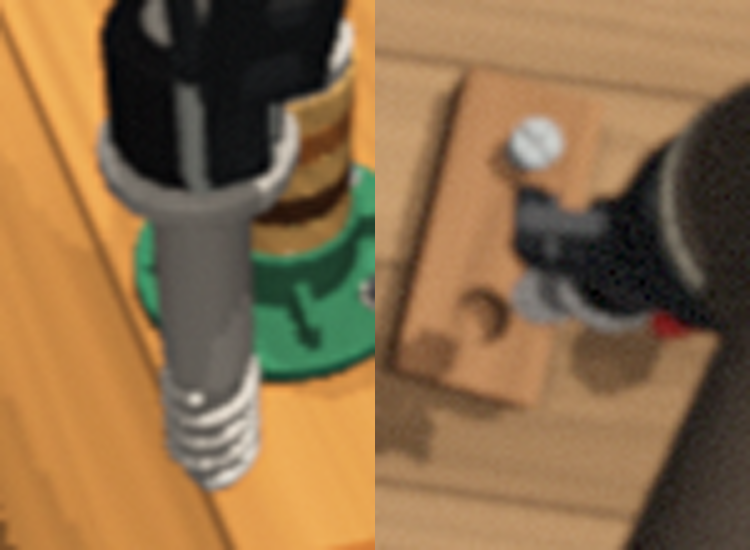

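The screw hangs upright in the fingers (left half, shank centre x about 208, tip at (212,485)), with an axis offset under 1 mm. I'll carry it over the bore.

Call:
jog_arm:
  rows:
    - [[-1.3,2.7,0],[0,0,0]]
    - [[-1.3,2.7,0],[0,0,0]]
    - [[-1.3,2.7,0],[0,0,0]]
    - [[-1.3,2.7,0],[0,0,0]]
    - [[-1.3,2.7,0],[0,0,0]]
    - [[-1.3,2.7,0],[0,0,0]]
    - [[-1.3,2.7,0],[0,0,0]]
    - [[-1.4,2.7,0],[0,0,0]]
    - [[0,0,0],[0,0,0]]
    - [[0,0,0],[0,0,0]]

```text
time_s: 13.85
position: [0.5778, -0.0197, 0.3301]
eef_rot: [[-1.0, -0.001, -0.002], [-0.001, 1.0, -0.0], [0.002, -0.0, -1.0]]
ft_force: [0.0, -0.9, -4.4]
width: 0.0399
finger_force: 91.8
```

```bash
python3 -c "
from h import *
s=state();print(s['position'],s['q'].round(3),s['ft_force'])"
```

```text
[ 0.57780498 -0.01968964  0.33008429] [-0.204  0.263  0.197  1.58  -0.052  1.306  1.572] [ 0.00482787 -0.86540581 -4.38971202]
```

Call:
jog_arm:
  rows:
    - [[0,0,0],[0,0,-8.5]]
    - [[0,0,0],[0,0,-8.5]]
    - [[0,0,0],[0,0,-8.5]]
    - [[0,0,0],[0,0,-8.5]]
    - [[0,0,0],[0,0,-8.5]]
    - [[0,0,0],[0,0,-8.5]]
    - [[0,0,0],[0,0,-8.5]]
    - [[0,0,0],[0,0,-8.5]]
    - [[0,0,0],[0,0,0]]
    - [[0,0,0],[0,0,0]]

```text
time_s: 14.85
position: [0.5777, -0.0216, 0.3312]
eef_rot: [[-0.38, -0.925, -0.001], [-0.925, 0.38, -0.0], [0.001, 0.0, -1.0]]
ft_force: [0.0, 0.0, -4.3]
width: 0.0399
finger_force: 91.9
```

```bash
python3 tilt.py
```

```text
[ 0.57766053 -0.02157032  0.33120423] [ 4.94512050e-02  2.39238917e-03 -4.33569077e+00] 0.039929260231512255 [-0.068  0.263  0.028  1.571 -0.007  1.308  2.712]
side h0.020 96 lat mid 0.0006 wid 0.0249 near -0.0131 perp [-0.93  0.36]
side h0.035 106 lat mid 0.0007 wid 0.0252 near -0.0127 perp [-0.93  0.36]
side h0.050 96 lat mid 0.0000 wid 0.0239 near -0.0128 perp [-0.93  0.36]
side h0.065 94 lat mid 0.0002 wid 0.0243 near -0.0128 perp [-0.93  0.36]
side h0.080 78 lat mid 0.0003 wid 0.0246 near -0.0130 perp [-0.93  0.36]
side h0.095 95 lat mid 0.0004 wid 0.0250 near -0.0128 perp [-0.93  0.36]
side h0.110 84 lat mid 0.0007 wid 0.0254 near -0.0131 perp [-0.93  0.36]
side h0.125 70 lat mid 0.0008 wid 0.0257 near -0.0126 perp [-0.93  0.36]
side h0.140 13 lat mid 0.0009 wid 0.0178 near -0.0094 perp [-0.93  0.36]
```

Call:
jog_arm:
  rows:
    - [[-0.12,0.05,1],[0,0,0]]
    - [[0,0,1.5],[0,0,0]]
    - [[0,0,1.0],[0,0,0]]
    - [[0,0,1.0],[0,0,0]]
    - [[0,0,0.5],[0,0,0]]
    - [[0,0,0],[0,0,0]]

```text
time_s: 15.55
position: [0.5776, -0.0191, 0.2806]
eef_rot: [[-0.375, -0.927, -0.001], [-0.927, 0.375, -0.0], [0.001, 0.001, -1.0]]
ft_force: [-0.8, 0.5, -4.6]
width: 0.04
finger_force: 92.0
```

Call:
jog_arm:
  rows:
    - [[0,0,1],[0,0,0]]
    - [[0,0,1],[0,0,0]]
    - [[0,0,1],[0,0,0]]
    - [[0,0,0],[0,0,0]]

```text
time_s: 15.95
position: [0.577, -0.0191, 0.2495]
eef_rot: [[-0.375, -0.927, -0.003], [-0.927, 0.375, -0.0], [0.001, 0.003, -1.0]]
ft_force: [-0.0, -0.3, -5.1]
width: 0.0399
finger_force: 92.0
```

Call:
jog_arm:
  rows:
    - [[0.06,-0.1,1],[0,0,0]]
    - [[0,0,1],[0,0,0]]
    - [[0,0,1],[0,0,0]]
    - [[0,0,1],[0,0,0]]
    - [[0,0,1],[0,0,0]]
    - [[0,0,0.8],[0,0,0]]
    - [[0,0,0],[0,0,0]]
    - [[0,0,0],[0,0,0]]

```text
time_s: 16.75
position: [0.5788, -0.02, 0.1934]
eef_rot: [[-0.375, -0.927, -0.0], [-0.927, 0.375, 0.0], [0.0, 0.0, -1.0]]
ft_force: [0.6, 0.1, -4.5]
width: 0.0399
finger_force: 92.0
```

Call:
jog_arm:
  rows:
    - [[0.03,0.08,0.4],[0,0,0]]
    - [[0,0,0.4],[0,0,0]]
    - [[0,0,0.4],[0,0,0]]
    - [[0,0,0.2],[0,0,0]]
    - [[0,0,0],[0,0,0]]
    - [[0,0,0],[0,0,0]]

```text
time_s: 17.35
position: [0.5779, -0.02, 0.1795]
eef_rot: [[-0.375, -0.927, 0.0], [-0.927, 0.375, 0.0], [-0.0, -0.0, -1.0]]
ft_force: [0.5, 0.2, -4.4]
width: 0.04
finger_force: 92.0
```

Call:
jog_arm:
  rows:
    - [[0,0,0.1],[0,0,0]]
    - [[0,0,0.1],[0,0,0]]
    - [[0,0,0],[0,0,0]]

```text
time_s: 17.65
position: [0.5778, -0.02, 0.1774]
eef_rot: [[-0.375, -0.927, -0.0], [-0.927, 0.375, 0.0], [-0.0, 0.0, -1.0]]
ft_force: [-0.3, 0.1, -4.5]
width: 0.0398
finger_force: 92.0
```

Call:
jog_arm:
  rows:
    - [[0,0,0.1],[0,0,0]]
    - [[0,0,0.1],[0,0,0]]
    - [[0,0,0],[0,0,0]]

```text
time_s: 17.95
position: [0.5777, -0.02, 0.1753]
eef_rot: [[-0.375, -0.927, -0.0], [-0.927, 0.375, -0.0], [0.0, 0.0, -1.0]]
ft_force: [-0.6, -0.2, -4.5]
width: 0.04
finger_force: 92.0
```

Call:
jog_arm:
  rows:
    - [[0,0,0.1],[0,0,0]]
    - [[0,0,0.1],[0,0,0]]
    - [[0,0,0],[0,0,0]]

```text
time_s: 18.25
position: [0.5778, -0.02, 0.1733]
eef_rot: [[-0.375, -0.927, -0.0], [-0.927, 0.375, 0.0], [0.0, 0.0, -1.0]]
ft_force: [-0.7, 0.6, -4.8]
width: 0.0398
finger_force: 92.0
```

Call:
jog_arm:
  rows:
    - [[0,0,0.1],[0,0,0]]
    - [[0,0,0.1],[0,0,0]]
    - [[0,0,0],[0,0,0]]

```text
time_s: 18.55
position: [0.5782, -0.0198, 0.1727]
eef_rot: [[-0.375, -0.927, 0.001], [-0.927, 0.375, 0.0], [-0.001, -0.001, -1.0]]
ft_force: [-2.2, -0.1, 5.1]
width: 0.0399
finger_force: 93.5
```

Call:
jog_arm:
  rows:
    - [[0,0,0.03],[0,0,8.5]]
    - [[0,0,0.04],[0,0,8.5]]
    - [[0,0,0.05],[0,0,8.5]]
    - [[0,0,0.05],[0,0,8.5]]
    - [[0,0,0],[0,0,0]]

```text
time_s: 19.05
position: [0.5785, -0.0197, 0.1709]
eef_rot: [[-0.831, -0.556, 0.002], [-0.556, 0.831, 0.0], [-0.002, -0.001, -1.0]]
ft_force: [-1.7, -0.0, 5.5]
width: 0.0395
finger_force: 93.0
```

Call:
jog_arm:
  rows:
    - [[0,0,0.047],[0,0,8.5]]
    - [[0,0,0.047],[0,0,8.5]]
    - [[0,0,0.047],[0,0,8.5]]
    - [[0,0,0.047],[0,0,8.5]]
    - [[0,0,0.047],[0,0,8.5]]
    - [[0,0,0.047],[0,0,8.5]]
    - [[0,0,0],[0,0,0]]

```text
time_s: 19.75
position: [0.5784, -0.0205, 0.1683]
eef_rot: [[-0.956, 0.294, 0.002], [0.294, 0.956, -0.0], [-0.002, 0.0, -1.0]]
ft_force: [-2.2, -1.5, 7.9]
width: 0.04
finger_force: 93.5
```

Call:
jog_arm:
  rows:
    - [[0,0,0.047],[0,0,8.5]]
    - [[0,0,0.047],[0,0,8.5]]
    - [[0,0,0.047],[0,0,8.5]]
    - [[0,0,0.047],[0,0,8.5]]
    - [[0,0,0.047],[0,0,8.5]]
    - [[0,0,0.047],[0,0,8.5]]
    - [[0,0,0],[0,0,0]]

```text
time_s: 20.45
position: [0.5784, -0.0204, 0.1653]
eef_rot: [[-0.373, 0.928, 0.001], [0.928, 0.373, -0.0], [-0.001, 0.001, -1.0]]
ft_force: [-2.6, 0.0, 8.2]
width: 0.04
finger_force: 93.5
```

Call:
jog_arm:
  rows:
    - [[0,0,0.047],[0,0,8.5]]
    - [[0,0,0.047],[0,0,8.5]]
    - [[0,0,0.047],[0,0,8.5]]
    - [[0,0,0.047],[0,0,8.5]]
    - [[0,0,0.047],[0,0,8.5]]
    - [[0,0,0.047],[0,0,8.5]]
    - [[0,0,0],[0,0,0]]

```text
time_s: 21.15
position: [0.5786, -0.0201, 0.1625]
eef_rot: [[0.486, 0.874, 0.002], [0.874, -0.486, 0.0], [0.001, 0.001, -1.0]]
ft_force: [-1.5, 0.5, 8.7]
width: 0.0401
finger_force: 93.6
```

Call:
jog_arm:
  rows:
    - [[0,0,0.047],[0,0,8.5]]
    - [[0,0,0.047],[0,0,8.5]]
    - [[0,0,0.047],[0,0,8.5]]
    - [[0,0,0.047],[0,0,8.5]]
    - [[0,0,0],[0,0,0]]

```text
time_s: 21.65
position: [0.5789, -0.0202, 0.1606]
eef_rot: [[0.892, 0.453, 0.002], [0.453, -0.892, -0.0], [0.002, 0.001, -1.0]]
ft_force: [-1.6, -0.6, 10.0]
width: 0.0402
finger_force: 93.5
```

Call:
jog_arm:
  rows:
    - [[0,0,0.04],[0,0,8]]
    - [[0,0,0.04],[0,0,8]]
    - [[0,0,0],[0,0,0]]

```text
time_s: 21.95
position: [0.5787, -0.0205, 0.1597]
eef_rot: [[0.982, 0.19, 0.002], [0.19, -0.982, -0.0], [0.002, 0.001, -1.0]]
ft_force: [-1.6, -0.3, 9.4]
width: 0.0397
finger_force: 93.4
```

```bash
python3 -c "
from h import *
s=state();print(s['position'],s['q'].round(3),s['ft_force'],s['wrist_torque'])"
```

```text
[ 0.57874744 -0.02046604  0.15971413] [-0.741  0.577  0.992  1.836 -0.559  1.037 -0.905] [-1.55915253 -0.27798054  9.40035969] [ 0.03384158  0.47656046 -0.14082143]
```

Call:
jog_arm:
  rows:
    - [[0,0,0.03],[0,0,8]]
    - [[0,0,0.03],[0,0,8]]
    - [[0,0,0],[0,0,0]]

```text
time_s: 22.25
position: [0.5795, -0.0204, 0.1597]
eef_rot: [[0.996, -0.088, 0.003], [-0.088, -0.996, -0.0], [0.003, 0.0, -1.0]]
ft_force: [-0.8, -0.4, 11.1]
width: 0.04
finger_force: 93.9
```

Call:
jog_arm:
  rows:
    - [[0,0,0.03],[0,0,8]]
    - [[0,0,0.02],[0,0,8]]
    - [[0,0,0],[0,0,0]]

```text
time_s: 22.55
position: [0.5794, -0.0205, 0.1596]
eef_rot: [[0.933, -0.359, 0.003], [-0.359, -0.933, -0.0], [0.003, -0.001, -1.0]]
ft_force: [-3.6, 1.4, 18.9]
width: 0.0402
finger_force: 94.4
```

```bash
python3 -c "
from h import *
s=state();print(s['position'],s['q'].round(3),s['ft_force'],s['wrist_torque'])"
```

```text
[ 0.57935056 -0.02054522  0.1596053 ] [-0.809  0.655  1.135  1.839 -0.672  1.092 -1.358] [-3.56932999  1.35130234 18.85938213] [ 0.09945728  1.0465249  -0.32758206]
```

The collar is down: z stopped at 0.1597, the height expected for contact, and further turning takes up the thread's play. I'll turn a little more until it is snug.

Call:
jog_arm:
  rows:
    - [[0,0,0],[0,0,6]]
    - [[0,0,0],[0,0,0]]

```text
time_s: 22.75
position: [0.579, -0.0205, 0.1595]
eef_rot: [[0.892, -0.452, 0.002], [-0.452, -0.892, -0.0], [0.002, -0.001, -1.0]]
ft_force: [-4.6, 0.9, 18.3]
width: 0.0402
finger_force: 94.4
```

```bash
python3 -c "
from h import *
s=state();print(s['position'],s['ft_force'],s['wrist_torque'],s['eef_rot'][:2,0])
c=camera('side')"
```

```text
[ 0.57900558 -0.02054532  0.1595492 ] [-4.55658075  0.90071023 18.30843048] [-0.04147203  1.23024672 -0.00746419] [ 0.89189494 -0.45223807]
```

Call:
jog_arm:
  rows:
    - [[0,0,0],[0,0,6]]
    - [[0,0,0],[0,0,6]]
    - [[0,0,0],[0,0,0]]

```text
time_s: 23.1
position: [0.5804, -0.0219, 0.1596]
eef_rot: [[0.776, -0.63, 0.006], [-0.63, -0.776, -0.003], [0.006, -0.001, -1.0]]
ft_force: [1.6, -2.1, 10.9]
width: 0.0402
finger_force: 94.9
```

```bash
python3 -c "
from h import *
s=state();print(s['position'],s['ft_force'],s['wrist_torque'],s['eef_rot'][:2,0])"
```

```text
[ 0.58043468 -0.02193176  0.15955794] [ 1.55841172 -2.1440294  10.86374536] [-0.86650477 -0.40796229 -1.30829122] [ 0.77629791 -0.63033447]
```

It is snug: torque has risen to 1.3 N m. I'll release and retreat.

Call:
jog_arm:
  rows:
    - [[0,0,0],[0,0,0]]
    - [[0,0,0],[0,0,0]]
    - [[0,0,0],[0,0,0]]
    - [[0,0,0],[0,0,0]]
    - [[0,0,-1],[0,0,0]]
    - [[0,0,-3],[0,0,0]]
    - [[0,0,-4],[0,0,0]]
    - [[0,0,-4],[0,0,0]]
    - [[0,0,-4],[0,0,0]]
    - [[0,0,0],[0,0,0]]
  gripper: 75

```text
time_s: 24.1
position: [0.5796, -0.0216, 0.3232]
eef_rot: [[0.777, -0.63, 0.007], [-0.63, -0.777, -0.0], [0.006, -0.004, -1.0]]
ft_force: [0.1, -0.5, -0.9]
width: 0.0641
finger_force: 0.0
```

Call:
jog_arm:
  rows:
    - [[-4,0,0],[0,0,0]]
    - [[-4,0,0],[0,0,0]]
    - [[-4,0,0],[0,0,0]]
    - [[-4,0,0],[0,0,0]]
    - [[0,0,0],[0,0,0]]

```text
time_s: 24.6
position: [0.4584, 0.0785, 0.3194]
eef_rot: [[0.782, -0.624, -0.004], [-0.624, -0.782, 0.009], [-0.008, -0.005, -1.0]]
ft_force: [1.0, 0.0, 1.1]
width: 0.0635
finger_force: 0.0
```

```bash
python3 - <<'E'
from h import *
s=state();print(s["time_s"],s["position"],s["ft_force"],s["width"]);im=[]
for n in("side","top"):
    c=camera(n); W=pts(c); d=np.hypot(W[...,0]-.5778,W[...,1]+.0203)
    for nm,z,tol,r in(("knobtop",.192,.006,.03),("collartop",.154,.0035,.03),("platetop",.146,.003,.04)):
        p=W[(d<r)&(abs(W[...,2]-z)<tol)]
        if len(p)>5: print(n,nm,len(p),np.median(p[:,2]).round(4),cv2.minEnclosingCircle((p[:,:2]*1000).astype(np.float32)))
    V=np.array(c["view"]); k=f(c)
    p=V[:3,:3]@[.5778,-.0204,.14]+V[:3,3]; u=int(c["cx"]+k*p[0]/p[2]);v=int(c["cy"]+k*p[1]/p[2])
    im.append(cv2.resize(c["img"][v-50:v+40,u-40:u+40,::-1],None,fx=5,fy=5,interpolation=cv2.INTER_CUBIC))
cv2.imwrite("pics/e.png",np.hstack(im))
E
```

```text
24.6 [0.45835092 0.07846041 0.31942342] [0.97804473 0.03220569 1.08832447] 0.06347780366541185
side knobtop 241 0.1912 ((577.6513671875, -21.39790153503418), 21.34292984008789)
side collartop 100 0.1531 ((577.4922485351562, -21.560688018798828), 25.095672607421875)
side platetop 158 0.1454 ((576.7986450195312, -21.2915096282959), 30.844318389892578)
top knobtop 210 0.1913 ((578.7489013671875, -20.27635383605957), 21.1854248046875)
top collartop 45 0.153 ((578.3181762695312, -20.498783111572266), 24.40531349182129)
top platetop 109 0.1459 ((578.3157958984375, -20.378814697265625), 30.608943939208984)
```

View pics/e.png

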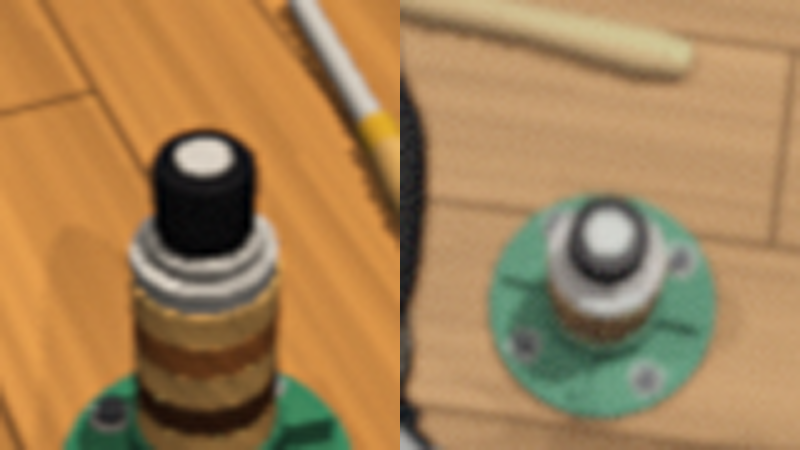

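The screw stands upright, its knob at (205,190). The collar sits on the plate at (203,270) with no visible gap, and the knob top measures 191–192 mm as expected. I'm handing in.

```bash
python3 -c "
from cell import close_job
print(close_job())"
```

```text
the job is handed in; nothing more can be done
None
```

The pressure plate is flat on the blank with its hole over the bore, and the press screw is screwed in until its collar is snug on it; both are let go, and I handed the job in at about 25 s, with no verdict returned.

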